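Find the pay terminal's loose anchor bolt and hold its cap open

TASK

One of the three capped bolts that anchor the pay terminal's base to the laundry counter has worked loose: tap lightly on the shut caps until you find the bolt that gives. Then lift that bolt's hinged cap open to at least 60 degrees and finish while still holding it up, so that a colleague can get a spanner on the bolt; keep the other two caps shut and do not disturb the things lying around.

Things in the scene. Friction and masses are not known exactly. Their poses are not given: they have to be found in the camera images.
- base: Steel security base of a countertop pay terminal, fixed: grey plate 250 (x) x 350 (y) mm, its top 24 mm above the counter; origin on the counter under the plate's centre, x pointing away from the robot at yaw 0. The terminal stands on it, centred 45 mm along +x, about 120 (x) x 140 (y) mm and 120 mm high above the counter.
- foot_1: Steel seat of bolt 1, a disc of 62 mm diameter on the plate, left wing as the robot sees it (+y side). Origin on the bolt's axis at the plate's top (24 mm above the counter). Its x axis points from the cap's pull tab to the cap's hinge (horizontal; the tab lies on the -x side, the hinge line is parallel to its y).
- foot_2: Steel seat of bolt 2, a disc of 62 mm diameter on the plate, middle of the edge nearest the robot. Origin on the bolt's axis at the plate's top (24 mm above the counter). Its x axis points from the cap's pull tab to the cap's hinge (horizontal; the tab lies on the -x side, the hinge line is parallel to its y).
- foot_3: Steel seat of bolt 3, a disc of 62 mm diameter on the plate, right wing (-y side). Origin on the bolt's axis at the plate's top (24 mm above the counter). Its x axis points from the cap's pull tab to the cap's hinge (horizontal; the tab lies on the -x side, the hinge line is parallel to its y).
- bolt_1 (a joint): How far bolt 1 has sunk with its cap, in m: 0 = up, gripped by its rubber seal, as all three start. A tight bolt gives less than 1 mm when its cap is pressed; the loose one slides down 5 mm to its stop when its cap is pressed with more than about 3 N, and stays down (pulling it up again takes about 10 N). The three look alike; which one is loose changes.
- cap_1 (a joint): Opening angle of the red hinged cap over bolt 1, in rad: 0 = shut, up to 1.75. A weak spring shuts it whenever it is let go; about 1 N at the tab lifts it.
- cap_1_top (a point): Centre of the flat top of cap 1 (flat 38 mm across, cap 49 mm across at its rim), 36 mm above the plate when shut: the place to tap. Moves with the cap.
- cap_1_tab (a point): Grip point in the pull tab of cap 1: the tab is a bar 10 mm wide (along the hinge line), 14 mm high and 28 mm long beyond the rim; when shut this point lies 42 mm from the bolt's axis towards the tab side (10 mm from the tab's outer end), 24 mm above the plate; the plate or counter below it is free. Moves with the cap.
- cap_1_hinge (a point): Middle of the hinge line of cap 1: 26 mm beyond the bolt's axis, 12 mm above the plate; the tab swings up and over towards it.
- bolt_2 (a joint): How far bolt 2 has sunk with its cap, in m: 0 = up, gripped by its rubber seal, as all three start. A tight bolt gives less than 1 mm when its cap is pressed; the loose one slides down 5 mm to its stop when its cap is pressed with more than about 3 N, and stays down (pulling it up again takes about 10 N). The three look alike; which one is loose changes.
- cap_2 (a joint): Opening angle of the red hinged cap over bolt 2, in rad: 0 = shut, up to 1.75. A weak spring shuts it whenever it is let go; about 1 N at the tab lifts it.
- cap_2_top (a point): Centre of the flat top of cap 2 (flat 38 mm across, cap 49 mm across at its rim), 36 mm above the plate when shut: the place to tap. Moves with the cap.
- cap_2_tab (a point): Grip point in the pull tab of cap 2: the tab is a bar 10 mm wide (along the hinge line), 14 mm high and 28 mm long beyond the rim; when shut this point lies 42 mm from the bolt's axis towards the tab side (10 mm from the tab's outer end), 24 mm above the plate; the plate or counter below it is free. Moves with the cap.
- cap_2_hinge (a point): Middle of the hinge line of cap 2: 26 mm beyond the bolt's axis, 12 mm above the plate; the tab swings up and over towards it.
- bolt_3 (a joint): How far bolt 3 has sunk with its cap, in m: 0 = up, gripped by its rubber seal, as all three start. A tight bolt gives less than 1 mm when its cap is pressed; the loose one slides down 5 mm to its stop when its cap is pressed with more than about 3 N, and stays down (pulling it up again takes about 10 N). The three look alike; which one is loose changes.
- cap_3 (a joint): Opening angle of the red hinged cap over bolt 3, in rad: 0 = shut, up to 1.75. A weak spring shuts it whenever it is let go; about 1 N at the tab lifts it.
- cap_3_top (a point): Centre of the flat top of cap 3 (flat 38 mm across, cap 49 mm across at its rim), 36 mm above the plate when shut: the place to tap. Moves with the cap.
- cap_3_tab (a point): Grip point in the pull tab of cap 3: the tab is a bar 10 mm wide (along the hinge line), 14 mm high and 28 mm long beyond the rim; when shut this point lies 42 mm from the bolt's axis towards the tab side (10 mm from the tab's outer end), 24 mm above the plate; the plate or counter below it is free. Moves with the cap.
- cap_3_hinge (a point): Middle of the hinge line of cap 3: 26 mm beyond the bolt's axis, 12 mm above the plate; the tab swings up and over towards it.
- wrench: Bystander: steel spanner about 180 mm long lying on the counter; origin under its middle.
- remover: Bystander: white stain-remover bottle, 60 mm diameter, 110 mm high; origin at its foot.
- mug: Bystander: blue mug, 76 mm diameter, 90 mm high; origin under its centre.

How it is judged (in metres and radians):
On the way, in this order (a step that is already met when the one before it is completed fails the run):
1. the loose bolt is found: its shut cap is tapped and the bolt gives by more than 3.5 mm (((value of joint bolt_1 above 0.0035 m and contact force between the fingers and cap_1 above 0.5 N and value of joint each of cap_1, cap_2, cap_3 below 0.12 rad) or (value of joint bolt_2 above 0.0035 m and contact force between the fingers and cap_2 above 0.5 N and value of joint each of cap_1, cap_2, cap_3 below 0.12 rad) or (value of joint bolt_3 above 0.0035 m and contact force between the fingers and cap_3 above 0.5 N and value of joint each of cap_1, cap_2, cap_3 below 0.12 rad))), for 0.02 s.
2. the loose bolt's cap is lifted to 57 degrees (1.0 rad) or more (((value of joint bolt_1 above 0.002 m and value of joint cap_1 above 1 rad and contact force between the fingers and cap_1 above 0.15 N and value of joint each of cap_2, cap_3 below 0.12 rad) or (value of joint bolt_2 above 0.002 m and value of joint cap_2 above 1 rad and contact force between the fingers and cap_2 above 0.15 N and value of joint each of cap_1, cap_3 below 0.12 rad) or (value of joint bolt_3 above 0.002 m and value of joint cap_3 above 1 rad and contact force between the fingers and cap_3 above 0.15 N and value of joint each of cap_1, cap_2 below 0.12 rad))), for 0.2 s.
At the end, for the whole second after the job is handed in: The cap of the loose bolt (the one that sank when tapped and is still down by over 2 mm) stands open by 1.0 rad (57 degrees) or more, still, held up against its spring by the gripper's fingers (touching it with more than 0.15 N); the other two caps are shut (under 0.12 rad) (((value of joint bolt_1 above 0.002 m and value of joint cap_1 above 1 rad and contact force between the fingers and cap_1 above 0.15 N and not (velocity of joint cap_1 above 0.15 rad/s) and not (velocity of joint cap_1 below -0.15 rad/s) and value of joint each of cap_2, cap_3 below 0.12 rad) or (value of joint bolt_2 above 0.002 m and value of joint cap_2 above 1 rad and contact force between the fingers and cap_2 above 0.15 N and not (velocity of joint cap_2 above 0.15 rad/s) and not (velocity of joint cap_2 below -0.15 rad/s) and value of joint each of cap_1, cap_3 below 0.12 rad) or (value of joint bolt_3 above 0.002 m and value of joint cap_3 above 1 rad and contact force between the fingers and cap_3 above 0.15 N and not (velocity of joint cap_3 above 0.15 rad/s) and not (velocity of joint cap_3 below -0.15 rad/s) and value of joint each of cap_1, cap_2 below 0.12 rad))); the arm keeps its last pose, push and grip.
It fails at once if a cap is lifted (0.35 rad or more) over a bolt that is tight or was not found by tapping (sunk by less than 2 mm) ((value of joint cap_1 above 0.35 rad and not (value of joint bolt_1 above 0.002 m)) or (value of joint cap_2 above 0.35 rad and not (value of joint bolt_2 above 0.002 m)) or (value of joint cap_3 above 0.35 rad and not (value of joint bolt_3 above 0.002 m))).
It fails at once if a cap's top is struck with more than 40 N (contact force between the fingers and cap_1_c0 above 40 N or contact force between the fingers and cap_2_c0 above 40 N or contact force between the fingers and cap_3_c0 above 40 N).
It fails at once if the spanner, stain-remover bottle or mug is moved by more than 25 mm (distance of any of wrench, remover, mug from where it was at the start of the episode above 0.025 m).
It also fails if it takes over 58 s, if anything falls off the work surface, if the arm or the gripper's body presses on something with over 40 N, if the wrist force passes 120 N, or if a joint passes its speed limit or range.

ROBOT

A 6-joint arm with a two-finger parallel gripper is mounted at the origin on the work surface. World frame = base frame: x ahead of the robot, y to its left, z up, the work surface at z = 0. Lengths are in m, angles in degrees, forces in N, time in s.
With the tool pointing down it reaches from about 0.35 to 0.85 m from the base axis. Payload 8.1 kg.
Tool frame: the origin (TCP) lies at the very end of the fingers, on their centre line; the grasp point (between the pads) lies 19 mm behind it (bot.grasp_offset is the distance from the TCP to the grasp point, in m); z points along the fingers, y is the line along which they close (so a half turn about z gives the same grasp; the last joint's range is limited). The gripper opens to 93 mm and grips with 3 to 60 N. Pads are 15 mm wide; open, the fingers measure 128 mm over their backs; the gripper's body (75 mm by 188 mm) begins 65 mm behind the grasp point.
Start: joints at [-79.779, 7.471, 85.268, -0, 87.261, -4.893], TCP at [0.156, -0.579, 0.219] pointing down, gripper open.
Joint ranges: [-169.43, 169.43], [-51.17, 129.36], [1.28, 143.12], [-76.62, 256.62], [0, 156.53], [-152.29, 152.29]. Speed limits (degrees/s): [136.94, 136.94, 159.86, 180, 180, 180].

INTERFACE

Orientations are given as [roll, pitch, yaw] about the fixed x, y, z axes, in that order (R = Rz(yaw) Ry(pitch) Rx(roll)).
In Python, from station import bot gives the robot as it stands.
- The arm moves only by the shell command python3 jog.py [OPENING] [FORCE], which reads ROWS from standard input. ROWS is one flat JSON list of numbers that holds 1 to 8 rows one after another, with no inner brackets; each row has 6 numbers: dx, dy, dz in fractions of the full range, 1 being 0.2 m, then a rotation vector rx, ry, rz in normalised numbers (1 is 120 degrees); each row shifts and turns the commanded pose from where the row before left it, along the tool's axes as they then stand; what a row does not reach is not made up. A row lasts 1/12 s, in which the tool goes at most 0.0417 m and 7.16 degrees, less where a joint would pass 70% of its speed; a pose out of reach is approached as far as the arm can. OPENING is the finger opening in m, set as the command begins (- or left out keeps the last). The fingers move at their own pace and stop on an object; FORCE is the grip in N (left out, the last holds). Time passes only in rows, so rows that do not move let the fingers close. It prints the time, the measured TCP pose, the force, the opening and the grip force at its end. Input that does not fit is refused with a message, and nothing moves.
- bot.observe(): the state, without advancing time (a new reading comes with each control period).
- bot.camera(name): name is "scene" or "top" or "wrist"; returns a dict with "frame" (400x640x3 uint8, red, green, blue), "fx", "fy", "cx", "cy" (pixels), "k1" (the pictures are not rectified: a ray, as slopes to the right and down, at radius r is drawn at 1 + k1 r^2 times it, then the intrinsics apply), "rvec" (rotation vector, rad) and "tvec" (3), from world to camera coordinates, as OpenCV has them. Camera axes: x right, y down, z forward; pixel columns grow to the right and rows downward; lengths in m; the calibration is good to about 2 mm. A picture is of the moment at which its call begins. There is no depth.
- bot.finish_job(): hands the job in; it is judged then, once.
The state is a dict: "clock": time; "joint_positions": joint angles; "joint_vel": joint speeds; "tau": joint torques, N m; "tool_pos": TCP position; "orientation": TCP orientation; "force": force on the tool from outside, world axes, zero at the start; "torque": the same for the moment, N m; "grip_width": finger opening in m; "gripper_force": force on a finger pad.
Only numpy, scipy, OpenCV 4.12 (cv2) and the standard library are available. Lean on these libraries where they do the work, as an engineer would, in place of code of your own. Each camera call takes 0.05 s, during which the arm holds its last target. There are 200 camera calls.

## Working session

There is one attempt and no reset: what is moved stays moved. The work goes in short steps, Python scripts to look and compute and a shell command to move; the robot and the scene stay as the last step left them, time stands still between calls to the robot, and variables do not carry over. Pictures are saved under pics/ and viewed, at most 10 in all, crops included, and the job is handed in when it is done.

```bash
ls; mkdir -p pics
python3 - <<'E'
from station import bot
import cv2,pickle
d={}
for n in("scene","top"):
    c=bot.camera(n);d[n]=c;cv2.imwrite(f"pics/{n}0.png",c["frame"][:,:,::-1]);print(n,{k:c[k] for k in c if k!="frame"})
pickle.dump(d,open("c0.pkl","wb"))
s=bot.observe();print(s)
E
```

```text
jog.py
pics
station.py
scene {'fx': 426.31507906582095, 'fy': 426.31507906582095, 'cx': 323.03390518778747, 'cy': 195.59104794492936, 'k1': -0.09642531295984691, 'rvec': array([ 2.03732911,  1.41265408, -0.56794676]), 'tvec': array([-0.22139723, -0.30396197,  1.33663799])}
top {'fx': 423.6937517267216, 'fy': 423.6937517267216, 'cx': 317.8346602792007, 'cy': 196.69724559327173, 'k1': -0.09155476915041066, 'rvec': array([ 2.17830494, -2.11725262,  0.210565  ]), 'tvec': array([-0.00869758,  0.52323883,  0.79559164])}
{'clock': 0.1, 'joint_positions': array([-7.97791466e+01,  7.51054816e+00,  8.53226391e+01, -1.54056898e-03,
        8.72605654e+01, -4.89414895e+00]), 'joint_vel': array([ 0.00805732,  0.04301027, -0.20577101, -0.03540664, -0.05196204,
        0.04669188]), 'tau': array([-6.23159958e-04, -5.61339784e+01, -4.93098557e+01,  7.68932118e-02,
        2.90900655e-02, -6.79544587e-05]), 'tool_pos': array([ 0.15636522, -0.57874387,  0.2176986 ]), 'orientation': array([-1.79906458e+02, -6.46544259e-03,  1.51150720e+01]), 'force': array([-0.14476643, -0.28912803,  0.88900783]), 'torque': array([ 0.02320788, -0.01273114, -0.00467472]), 'gripper_force': 0.0, 'grip_width': 0.09238863663239746}
```

View pics/top0.png

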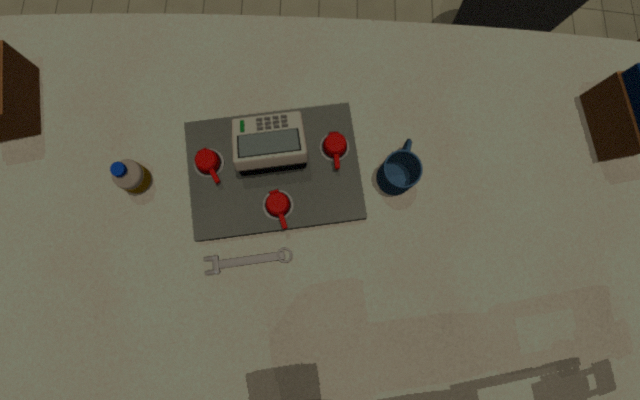

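View pics/scene0.png

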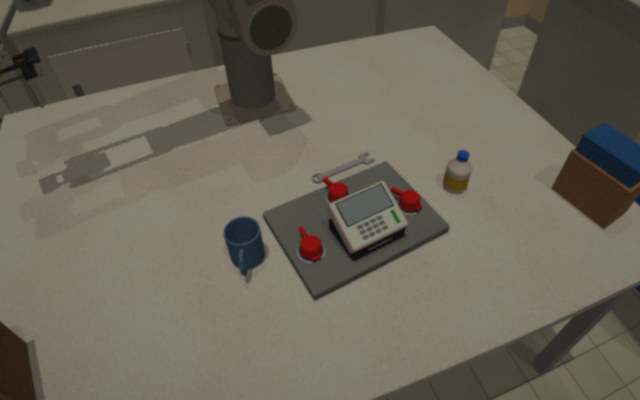

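The top view shows the caps at about (207,161), (278,204) and (335,146), with tabs pointing down the image towards the robot. The wrench is at (248,262), the bottle at (130,176) and the mug at (400,170). Next I'll measure the caps.

```bash
cat > h.py <<'E'
import numpy as np,cv2
def rays(c,px):
    K=np.array([[c["fx"],0,c["cx"]],[0,c["fy"],c["cy"]],[0,0,1]])
    u=cv2.undistortPoints(np.float64(px).reshape(-1,1,2),K,np.array([c["k1"],0,0,0,0])).reshape(-1,2)
    R=cv2.Rodrigues(np.float64(c["rvec"]))[0]
    o=-R.T@np.float64(c["tvec"]); return o,np.c_[u,np.ones(len(u))]@R
def plane(c,px,z):
    o,d=rays(c,px); return o+d*((z-o[2])/d[:,2])[:,None]
def proj(c,P):
    K=np.array([[c["fx"],0,c["cx"]],[0,c["fy"],c["cy"]],[0,0,1]])
    return cv2.projectPoints(np.float64(P).reshape(-1,1,3),np.float64(c["rvec"]),np.float64(c["tvec"]),K,np.array([c["k1"],0,0,0,0]))[0].reshape(-1,2)
def red(c):
    h=cv2.cvtColor(c["frame"],cv2.COLOR_RGB2HSV)
    return (((h[...,0]<8)|(h[...,0]>172))&(h[...,1]>150)&(h[...,2]>60)).astype(np.uint8)
def caps(c):
    n,l,st,ce=cv2.connectedComponentsWithStats(red(c)); out=[]
    for i in range(1,n):
        if st[i,4]>80:
            m=cv2.resize((l==i).astype(np.uint8),None,fx=4,fy=4,interpolation=cv2.INTER_LINEAR) if 0 else (l==i).astype(np.uint8)
            b=cv2.morphologyEx(m,cv2.MORPH_OPEN,cv2.getStructuringElement(cv2.MORPH_ELLIPSE,(13,13)))
            ys,xs=np.nonzero(b); ctr=np.array([xs.mean(),ys.mean()])
            ty,tx=np.nonzero(m); far=np.c_[tx,ty][np.argsort(-np.hypot(tx-ctr[0],ty-ctr[1]))[:10]].mean(0)
            out.append((ctr,far,st[i,4],int(b.sum())))
    return out
E
python3 - <<'E'
import pickle,numpy as np,cv2
from h import *
d=pickle.load(open("c0.pkl","rb"))
for n in("top","scene"):
    c=d[n];print(n,"cam",np.round(rays(c,[[0,0]])[0],3))
    for a,f,s,b in caps(c):
        A=plane(c,[a],.048)[0];F=plane(c,[f],.055)[0]
        v=A-F;print(a.round(1),f.round(1),s,b,"ctr",A.round(4),"tab end",F.round(4),"len",np.hypot(*v[:2]).round(4),"yaw",np.degrees(np.arctan2(v[1],v[0])).round(1))
c=d["top"]
hsv=cv2.cvtColor(c["frame"],cv2.COLOR_RGB2HSV);print(hsv[220,210],hsv[220,150],hsv[225,330],hsv[260,250],hsv[300,100])
print(plane(c,[[185,122],[350,103],[366,217],[195,240]],.024).round(3))
print("wrench",plane(c,[[211,264],[286,256]],.0).round(3), "mug",plane(c,[[402,168]],.09).round(3),"rem",plane(c,[[118,168]],.11).round(3), "term",plane(c,[[233,118],[300,111],[307,157],[238,168]],.12).round(3))
E
```

```text
top cam [0.384 0.029 0.871]
[334.8 142.9] [337.  167.3] 470 384 ctr [ 0.6336 -0.0252  0.048 ] tab end [ 0.5815 -0.0299  0.055 ] len 0.0523 yaw 5.2
[205.5 159.4] [217.  181.1] 478 390 ctr [0.5911 0.2326 0.048 ] tab end [0.5462 0.205  0.055 ] len 0.0527 yaw 31.6
[277.1 202.9] [284.3 227.1] 521 420 ctr [0.5078 0.0858 0.048 ] tab end [0.46   0.0696 0.055 ] len 0.0505 yaw 18.8
scene cam [ 1.14  -0.172  0.774]
[337.5 190.1] [324.6 179.1] 313 257 ctr [0.5046 0.087  0.048 ] tab end [0.4662 0.0691 0.055 ] len 0.0423 yaw 25.0
[409.4 200.1] [392.3 188.2] 429 343 ctr [0.5928 0.2296 0.048 ] tab end [0.5506 0.2059 0.055 ] len 0.0483 yaw 29.2
[310.4 246.6] [300.4 227.3] 499 422 ctr [ 0.6353 -0.0255  0.048 ] tab end [ 0.5845 -0.0303  0.055 ] len 0.051 yaw 5.4
[22 37 76] [ 27  44 121] [ 18  58 115] [ 19  37 111] [ 25  48 121]
[[ 0.676  0.288  0.024]
 [ 0.73  -0.057  0.024]
 [ 0.488 -0.093  0.024]
 [ 0.432  0.248  0.024]]
wrench [[0.385 0.218 0.   ]
 [0.406 0.067 0.   ]] mug [[ 0.576 -0.152  0.09 ]] rem [[0.555 0.38  0.11 ]] term [[0.654 0.17  0.12 ]
 [0.671 0.046 0.12 ]
 [0.583 0.03  0.12 ]
 [0.559 0.154 0.12 ]]
```

Units first: shifts go in shares of 0.2 m and turns go in shares of 120 degrees. So 0.0303 m / 0.2 = 0.1515, -0.0205 m / 0.2 = -0.1025.

```bash
echo '[0.1515,-0.1025,0.015,0,0,0,0.1515,-0.1025,0.015,0,0,0,0.1515,-0.1025,0.015,0,0,0,0.1515,-0.1025,0.015,0,0,0,0.1515,-0.1025,0.015,0,0,0,0.1515,-0.1025,0.015,0,0,0,0.1515,-0.1025,0.015,0,0,0,0.1515,-0.1025,0.015,0,0,0]' | python3 jog.py 0 10
echo '[0.1515,-0.1025,0.015,0,0,0,0.1515,-0.1025,0.015,0,0,0,0.1515,-0.1025,0.015,0,0,0,0.1515,-0.1025,0.015,0,0,0,0.1515,-0.1025,0.015,0,0,0,0.1515,-0.1025,0.015,0,0,0,0.1515,-0.1025,0.015,0,0,0,0.1515,-0.1025,0.015,0,0,0]' | python3 jog.py
echo '[0.1515,-0.1025,0.025,0,0,0,0.1515,-0.1025,0.025,0,0,0,0.1515,-0.1025,0.025,0,0,0,0.1515,-0.1025,0.025,0,0,0,0,0,0,0,0,0,0,0,0,0,0,0,0,0,0,0,0,0]' | python3 jog.py
```

```text
clock: 0.77
tool_pos: [0.3484, -0.356, 0.1942]
orientation: [-180.0, 0.0, 15.1]
force: [0.9, -0.8, -1.0]
grip_width: 0.0443
gripper_force: 0.0
clock: 1.43
tool_pos: [0.5396, -0.1344, 0.1701]
orientation: [-180.0, 0.0, 15.1]
force: [0.9, -0.2, -0.5]
grip_width: 0.0007
gripper_force: 0.0
clock: 2.02
tool_pos: [0.6341, -0.0255, 0.1499]
orientation: [-180.0, 0.1, 15.2]
force: [-0.1, 0.5, -0.3]
grip_width: 0.0007
gripper_force: 0.0
```

To row units: 0.03 m / 0.2 = 0.15, 0.02 m / 0.2 = 0.1.

```bash
echo '[0,0,0.15,0,0,0,0,0,0.15,0,0,0,0,0,0.1,0,0,0,0,0,0.02,0,0,0,0,0,0,0,0,0,0,0,0,0,0,0]' | python3 jog.py
for i in 1 2 3 ; do echo '[0,0,0.01,0,0,0,0,0,0,0,0,0,0,0,0,0,0,0]' | python3 jog.py | grep -E "pos|^force"; done
```

```text
clock: 2.52
tool_pos: [0.635, -0.0264, 0.0682]
orientation: [180.0, -0.1, 15.1]
force: [0.7, 0.1, 1.1]
grip_width: 0.0005
gripper_force: 0.0
tool_pos: [0.6356, -0.0256, 0.0663]
force: [0.5, 0.2, -1.0]
tool_pos: [0.6346, -0.0254, 0.0626]
force: [0.7, -0.7, -0.4]
tool_pos: [0.6345, -0.0254, 0.0605]
force: [0.1, -1.2, -0.2]
```

To row units: 0.001 m / 0.2 = 0.005.

```bash
for i in 1 2 3 ; do echo '[0,0,0.005,0,0,0,0,0,0,0,0,0,0,0,0,0,0,0]' | python3 jog.py | grep -E "pos|^force"; done
```

```text
tool_pos: [0.6347, -0.0254, 0.0599]
force: [-1.3, 1.4, 3.8]
tool_pos: [0.6347, -0.0254, 0.0597]
force: [-4.6, 0.5, 9.5]
tool_pos: [0.6348, -0.0254, 0.0595]
force: [-8.6, 0.7, 15.9]
```

To row units: -0.035 m / 0.2 = -0.175, -0.03 m / 0.2 = -0.15.

```bash
echo '[0,0,-0.15,0,0,0,0,0,-0.15,0,0,0,0,0,-0.175,0,0,0,-0.0945,-0.141,0,0,0,0,-0.0945,-0.141,0,0,0,0,-0.0945,-0.141,0,0,0,0,-0.0945,-0.141,0,0,0,0,-0.0945,-0.141,0,0,0,0]' | python3 jog.py
echo '[0,0,0,0,0,0,0,0,0.15,0,0,0,0,0,0.15,0,0,0,0,0,0.13,0,0,0,0,0,0,0,0,0,0,0,0,0,0,0,0,0,0,0,0,0]' | python3 jog.py
```

```text
clock: 4.68
tool_pos: [0.5053, 0.0868, 0.1523]
orientation: [-180.0, -0.0, 15.1]
force: [-0.3, -0.2, 1.1]
grip_width: 0.0005
gripper_force: 0.0
clock: 5.27
tool_pos: [0.5075, 0.086, 0.068]
orientation: [180.0, -0.1, 15.1]
force: [0.3, 0.4, 0.1]
grip_width: 0.0003
gripper_force: 0.0
```

To row units: 0.0015 m / 0.2 = 0.0075.

```bash
for i in 1 2 3 4 5; do echo '[0,0,0.0075,0,0,0,0,0,0,0,0,0,0,0,0,0,0,0]' | python3 jog.py | grep -E "pos|^force"; done
```

```text
tool_pos: [0.5077, 0.0861, 0.0666]
force: [0.8, 0.3, 0.3]
tool_pos: [0.5066, 0.0861, 0.0637]
force: [0.3, 0.1, 0.6]
tool_pos: [0.5064, 0.0861, 0.062]
force: [0.1, 0.1, -0.0]
tool_pos: [0.5065, 0.0861, 0.0605]
force: [1.1, -0.3, 0.6]
tool_pos: [0.5067, 0.0861, 0.0592]
force: [0.2, -0.9, -0.9]
```

To row units: 0.001 m / 0.2 = 0.005.

```bash
for i in 1 2 3 ; do echo '[0,0,0.005,0,0,0,0,0,0,0,0,0,0,0,0,0,0,0]' | python3 jog.py | grep -E "pos|^force"; done
```

```text
tool_pos: [0.5066, 0.0861, 0.0581]
force: [-0.6, 0.0, 1.0]
tool_pos: [0.5066, 0.0861, 0.0571]
force: [1.0, -0.4, 0.5]
tool_pos: [0.5066, 0.0861, 0.056]
force: [0.1, 0.8, 0.1]
```

To row units: 0.001 m / 0.2 = 0.005.

```bash
for i in 1 2 3 ; do echo '[0,0,0.005,0,0,0,0,0,0,0,0,0,0,0,0,0,0,0]' | python3 jog.py | grep -E "pos|^force"; done
```

```text
tool_pos: [0.5066, 0.086, 0.0552]
force: [-1.1, 0.3, 2.3]
tool_pos: [0.5067, 0.0861, 0.055]
force: [-4.8, -0.4, 10.2]
tool_pos: [0.5068, 0.086, 0.0548]
force: [-8.5, -1.3, 17.1]
```

To row units: -0.035 m / 0.2 = -0.175, -0.03 m / 0.2 = -0.15, -2 degrees / 120 = -0.0167.

```bash
echo '[0,0,-0.15,0,0,0,0,0,-0.175,0,0,0,0,0,-0.175,0,0,0,-0.105,0.008,0,0,0,-0.0167,-0.105,0.008,0,0,0,-0.0167,0,0,0,0,0,0,0,0,0,0,0,0,0,0,0,0,0,0]' | python3 jog.py .05 4
python3 - <<'E'
from station import bot
import cv2,pickle,numpy as np
from h import *
d={}
c=bot.camera("wrist");cv2.imwrite("pics/w1.png",c["frame"][:,:,::-1])
pickle.dump(c,open("w1.pkl","wb"))
for a,f,s,b in caps(c):
    A=plane(c,[a],.043)[0];F=plane(c,[f],.050)[0];v=A-F
    print(a.round(1),f.round(1),s,b,A.round(4),F.round(4),np.hypot(*v[:2]).round(4),np.degrees(np.arctan2(v[1],v[0])).round(1))
s=bot.observe();print(s["tool_pos"],s["orientation"],proj(c,[.466,.072,.050]))
E
```

```text
clock: 8.68
tool_pos: [0.4674, 0.0714, 0.153]
orientation: [-180.0, -0.0, 19.1]
force: [0.5, 0.4, -0.2]
grip_width: 0.0481
gripper_force: 0.0
[178.6  18.5] [165.5  20.2] 1271 1245 [0.5652 0.2179 0.043 ] [0.5605 0.224  0.05  ] 0.0076 -52.3
[505.   48.1] [485.1 108.7] 4445 4413 [ 0.628  -0.0252  0.043 ] [ 0.5804 -0.0276  0.05  ] 0.0477 2.9
[318.5 144.1] [319.4 206.9] 3056 2698 [0.5098 0.0868 0.043 ] [0.4608 0.069  0.05  ] 0.0521 20.0
[0.46751421 0.07151504 0.15288196] [-1.79992266e+02 -1.01840040e-03  1.90786339e+01] [[318.08059293 200.27919385]]
```

View pics/w1.png

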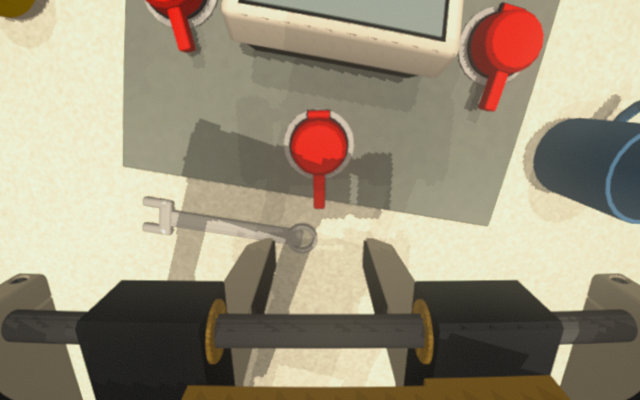

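The wrist view shows cap 2 at (318,144), its tab end at (319,207) lined up with the tool, and the spanner ring clear at (300,237). I'll descend and grip.

To row units: 0.035 m / 0.2 = 0.175, 0.03 m / 0.2 = 0.15, -0.5 degrees / 120 = -0.0042.

```bash
echo '[0.01,0,0.175,0,0,-0.0042,0,0,0.175,0,0,0,0,0,0.15,0,0,0,0,0,0.075,0,0,0,0,0,0.03,0,0,0,0,0,0,0,0,0,0,0,0,0,0,0,0,0,0,0,0,0]' | python3 jog.py .04 4
echo '[0,0,0,0,0,0,0,0,0,0,0,0,0,0,0,0,0,0,0,0,0,0,0,0,0,0,0,0,0,0,0,0,0,0,0,0,0,0,0,0,0,0]' | python3 jog.py 0 4
```

```text
clock: 9.4
tool_pos: [0.4706, 0.0721, 0.0337]
orientation: [180.0, -0.1, 19.6]
force: [-1.4, 0.4, 0.5]
grip_width: 0.0399
gripper_force: 0.0
clock: 9.98
tool_pos: [0.4691, 0.0721, 0.0323]
orientation: [-180.0, -0.0, 19.6]
force: [0.0, 0.7, 0.9]
grip_width: 0.0101
gripper_force: 4.0
```

To row units: -0.0059 m / 0.2 = -0.0295, -0.0057 m / 0.2 = -0.0285.

```bash
echo '[0.007,0,-0.0295,0,0,0,0.0085,0,-0.0285,0,0,0,0.012,0,-0.028,0,0,0,0.0135,0,-0.0265,0,0,0,0.0165,0,-0.0255,0,0,0,0.018,0,-0.024,0,0,0,0,0,0,0,0,0,0,0,0,0,0,0]' | python3 jog.py
python3 - <<'E'
from station import bot
import cv2
from h import *
c=bot.camera("wrist");cv2.imwrite("pics/w2.png",c["frame"][:,:,::-1])
E
```

```text
clock: 10.65
tool_pos: [0.4838, 0.0772, 0.0651]
orientation: [180.0, -0.0, 19.6]
force: [-0.8, 0.4, 0.7]
grip_width: 0.0098
gripper_force: 4.0
```

View pics/w2.png

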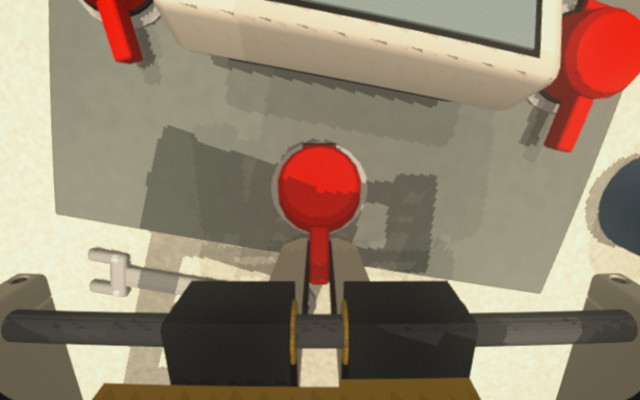

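Run:
```python
from station import bot
import cv2
from h import *
c=bot.camera("wrist");x=np.array([np.cos(.342),np.sin(.342)]);ax=np.array([.5085,.086])
for th in(0,20,30,40):
    t=np.radians(th);X,Z=-78.5,19 # tab end top rel. hinge (mm)
    p=(X*np.cos(t)+Z*np.sin(t)+26)/1000;z=(-X*np.sin(t)+Z*np.cos(t)+12+24-5)/1000
    print(th,proj(c,[*(ax+p*x),z]).round(0))
s=bot.camera("scene");a=proj(s,[.49,.08,.06])[0].astype(int);print(a)
cv2.imwrite("pics/s2.png",cv2.resize(s["frame"][a[1]-60:a[1]+60,a[0]-80:a[0]+80,::-1],None,fx=4,fy=4,interpolation=cv2.INTER_CUBIC))
```

```text
0 [[319. 281.]]
20 [[319. 288.]]
30 [[319. 285.]]
40 [[319. 275.]]
[332 183]
```

View pics/s2.png

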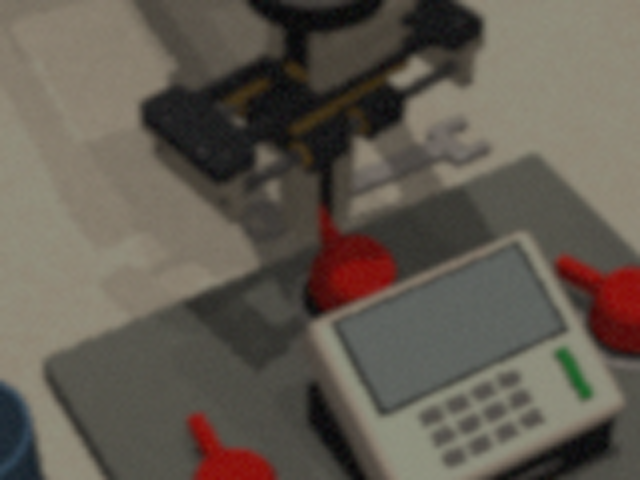

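The crop shows cap 2's tab, near (325,225), held up between the fingers with the cap tilted about 30°. I'll carry on along the arc.

To row units: 0.0056 m / 0.2 = 0.028, 0.0053 m / 0.2 = 0.0265.

```bash
echo '[0.0205,0,-0.022,0,0,0,0.022,0,-0.0205,0,0,0,0.024,0,-0.018,0,0,0,0.0255,0,-0.0165,0,0,0,0.0265,0,-0.0135,0,0,0,0.028,0,-0.012,0,0,0,0,0,0,0,0,0,0,0,0,0,0,0]' | python3 jog.py
echo '[0.0285,0,-0.009,0,0,0,0.0295,0,-0.0065,0,0,0,0.0145,0,-0.002,0,0,0,0,0,0,0,0,0,0,0,0,0,0,0,0,0,0,0,0,0,0,0,0,0,0,0,0,0,0,0,0,0]' | python3 jog.py
python3 - <<'E'
from station import bot
import cv2
from h import *
s=bot.camera("scene");a=proj(s,[.51,.088,.08])[0].astype(int);w=bot.camera("wrist")
k=cv2.resize(s["frame"][a[1]-60:a[1]+60,a[0]-60:a[0]+60,::-1],(390,390),interpolation=cv2.INTER_CUBIC)
cv2.imwrite("pics/s3.png",np.hstack([k,w["frame"][10:400,120:520,::-1]]))
E
```

```text
clock: 11.47
tool_pos: [0.5115, 0.0871, 0.0854]
orientation: [180.0, -0.0, 19.6]
force: [-0.5, 0.1, 1.6]
grip_width: 0.0101
gripper_force: 4.0
clock: 12.13
tool_pos: [0.5245, 0.0917, 0.0886]
orientation: [180.0, -0.0, 19.6]
force: [-0.4, 0.3, 1.3]
grip_width: 0.0102
gripper_force: 4.0
```

View pics/s3.png

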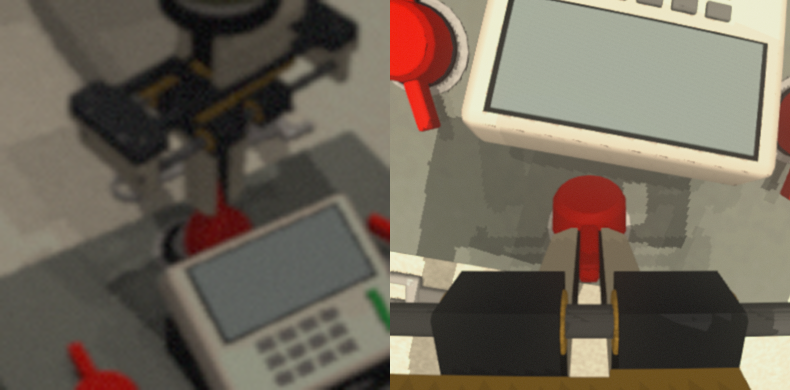

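The seat shows under cap 2, and the cap stands at about 72°: the tool travelled 58.8 mm forward and 56.3 mm up, which gives a hinge radius of 69 mm. The grip is holding at 4 N, so I'll hand in.

```bash
python3 -c "
from station import bot
print(bot.finish_job())"
```

```text
the job is handed in; nothing more can be done
None
```

Bolt 2 is the loose one: it sank about 5 mm when tapped, and the job is handed in with its cap held open at about 72° in the gripper. Bolt 3 was tight, bolt 1 was not tapped, caps 1 and 3 were left shut, and no verdict came back.

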